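# Set the parcel reader on its rail and hold a parcel up to it

## Task

Book in the parcel with the orange tape. Swing the reader's clamp lever open, slide the reader carriage along its rail until the blue pointer stands on the orange index clip, and swing the lever back in line with the rail to lock it; then lift the parcel and, keeping it upright, hold it still and level in the air about 8 cm in front of the reader's red window, with its barcode label facing the window squarely and at the same height. Finish while still holding it there in the gripper, and leave the other things on the counter where they are.

Things in the scene. Friction and masses are not known exactly. Their poses are not given: they have to be found in the camera images.
- station: parcel reading station, screwed to the counter: aluminium base plate 120 x 400 x 8 mm with a steel guide rail 30 mm wide on it (top 30 mm above the counter). Origin: middle of the base plate on the counter; x across the rail, y along the rail, z up. The reader looks along -y
- carriage (a joint): travel of the black reader carriage along its rail in m: 0 at the +y end of the rail, grows as it moves towards the station's -y, up to 0.20. Held fast while the clamp is locked; with the clamp open it takes 4 to 6 N to slide, has no spring and stays where it is left. Saddle 72 mm wide, 130 mm long along the rail, top 44 mm above the counter
- clamp_lever (a joint): angle of the clamp lever on the carriage in rad: 0 = arm along the rail towards the station's +y, away from the reader: locked; 1.57 = arm square to the rail, pointing to the station's -x: open. It grips the rail below about 0.45 and turns anticlockwise from above as it opens; takes 1 to 4 N at the ball and stays where it is left
- lever_ball (a point): centre of the orange ball, 22 mm across, on the end of the clamp lever, 88 mm above the counter, 68 mm from the lever's upright axis; the 10 mm arm slopes down from it to the hub
- clamp_axis (a point): point on the upright axis of the clamp lever at the height of the ball; it travels with the carriage. Its axes: the carriage's, which are parallel to the station's
- reader (a point): middle of the reader housing on the carriage, 86 mm above the counter: charcoal box 60 mm across the rail, 52 mm along it, 64 mm high (top 116 mm above the counter); its flat sides can be gripped firmly across the rail (40 mm free below its middle at the sides). Axes parallel to the station's
- window (a point): centre of the reader's dark red window, on the -y face of the housing, 86 mm above the counter; it looks along the station's -y. Axes parallel to the station's
- pointer (a point): tip of the small blue pointer, 4 mm wide, in the middle of the +x side of the carriage, over the white scale on the base plate
- mark: orange index clip on the scale, 5 mm wide along the rail, on the +x side of the rail; its origin is the point at which the pointer must stand (the pointer's tip is 7 mm higher). Axes parallel to the station's
- parcel_center (a point): middle of the parcel to be read: brown carton with a strip of dark orange tape along its top, 60 mm wide (x, the way to grip it), 100 mm long (y), 70 mm high (z), 0.2 to 0.5 kg, evenly filled and stiff enough to grip firmly; stands upright on the counter, so its middle is 35 mm above it
- label (a point): middle of the white barcode label, on the +y end of the parcel, half-way up, 50 mm from the parcel's middle. Axes: the parcel's
- parcel: the same parcel; origin in the middle of its underside
- flat_carton: brown carton 75 x 95 x 28 mm, to be left alone; origin under its centre
- white_carton: white carton 60 x 80 x 40 mm, to be left alone; origin under its centre
- desk_bell: brass desk bell, 80 mm across, 55 mm high, to be left alone; origin under its centre
- pen_cup: charcoal cup with pens, 76 mm across, 145 mm high with the pens, to be left alone; origin under its centre
- tape_dispenser: black tape dispenser 55 x 150 x 90 mm, to be left alone; origin under its centre
- stapler: orange and black stapler 36 x 125 x 45 mm, to be left alone; origin under its centre
There are look-alikes about, which are no part of the job. Leave any green look-alike of the parcel alone.

How it is judged:
By the outcome, as a careful person would: the job done as asked, in the order asked, and still so for the second after the job is handed in, while the arm keeps its last pose, push and grip.
It also fails if it takes over 72 s, if anything falls off the work surface, if the arm or the gripper's body presses on something with over 40 N, if the wrist force passes 120 N, or if a joint passes its speed limit or range.

## Robot

A 6-joint arm with a two-finger parallel gripper is mounted at the origin on the work surface. World frame = base frame: x ahead of the robot, y to its left, z up, the work surface at z = 0. Lengths are in mm, angles in degrees, forces in N, time in s.
With the tool pointing down it reaches from about 300 to 850 mm from the base axis. Payload 4.2 kg.
Tool frame: the origin (TCP) lies midway between the tips of the shut fingers; the grasp point (between the pads) lies env.hold_point_z behind it (env.hold_point_z is the distance from the TCP to the grasp point, in mm); z points along the fingers, y is the line along which they close (so a half turn about z gives the same grasp; the last joint's range is limited). The gripper opens to 91 mm and grips with 3 to 60 N. Pads are 32 mm wide; open, the fingers measure 118 mm over their backs; the gripper's body (76 mm by 178 mm) begins 60 mm behind the grasp point.
Start: joints at [74.828, 18.312, 89.639, -0, 72.044, -1.146], TCP at [139.36, 557.873, 213.976] pointing down, gripper open.
Joint ranges: [-177.97, 177.97], [-48.28, 115.42], [12.27, 149.76], [-77.06, 257.06], [2.81, 150.46], [-146.56, 146.56]. Speed limits (degrees/s): [147.25, 147.25, 180, 180, 180, 180].

## Interface

Orientations are given as [roll, pitch, yaw] about the fixed x, y, z axes, in that order (R = Rz(yaw) Ry(pitch) Rx(roll)).
In Python, from workcell import env, viewer, spotter gives the robot as it stands.
- The arm moves only by the tool apply_moves, never from a script. Its arguments are lists of equal length, an entry for each row: "delta_pos": the shift along the world's x, y, z normalised to -1 to 1, where 1 is 120 mm, a list of three; "rot": the turn, a rotation vector about the world's x, y, z normalised to -1 to 1, where 1 is 1.5 rad, a list of three; "hand": the opening, from 0 (shut) to 1 (fully open). A call has 1 to 10 rows; each row is the pose to reach, as a shift and turn from the pose commanded when the call began; what a row does not reach only later rows make up. A row lasts 1/12 s, in which the tool goes at most 41.7 mm and 7.16 degrees, less where a joint would pass 70% of its speed; a pose out of reach is approached as far as the arm can. A call with a number of a shift or a turn outside -1 to 1 is refused whole. A call with a gripper value outside its range is refused whole. The fingers move at their own pace and stop on an object; "newtons" is the grip in N (left out, the last holds). Time passes only in rows, so rows that repeat a pose let the fingers close. It gives the time, the measured TCP pose, the force, the opening and the grip force at its end, in the units of the state.
- env.state(): the state, without advancing time (a new reading comes with each control period).
- viewer.grab_frame(name): name is "side" or "top" or "wrist"; returns a dict with "pixels" (480x640x3 uint8, red, green, blue), "camera_matrix" (3x3 intrinsics, pixels), "R" (3x3) and "t" (3): a world point X has camera coordinates R X + t; the wrist camera has in their place "mount" (4x4, takes a point from camera to tool coordinates, whose origin is the TCP and whose axes are the flange's). Camera axes: x right, y down, z forward; pixel columns grow to the right and rows downward; lengths in mm; the calibration is good to about 2 mm. A picture is of the moment at which its call begins: read the wrist's pose just before it. There is no depth.
- env.job_done(): hands the job in; it is judged then, once.
Trained networks look in a picture, given as the dict that the camera call returned (one of the last four; its "shot" number tells which), for a name from the list of things; names that differ only in an ending like _2 or _b are one class to them, and where a whole thing is asked for, a point or a joint stands for the part that bears it (a point fixed in the world has none). Each returns a list of dicts, best first, with "score" (0 to 1); they miss things now and then, are a little off and sometimes report something else, mostly with a low value. They report only what shows in the picture. A call takes as long as a camera call. They do not tell look-alikes from the thing itself.
- spotter.trace(picture, query): "mask" (480x640 bool, what is visible of it) and "box" ([centre column, centre row, width, height] in pixels, round what is visible of it).
- spotter.landmark_of(picture, query): "position" ([column, row] in pixels: a listed point, or the origin of a listed thing).
The state is a dict: "time_s": time; "qpos": joint angles; "qvel": joint speeds; "effort": joint torques, N m; "ee_pos": TCP position; "ee_rot": TCP orientation; "force": force on the tool from outside, world axes, zero at the start; "torque": the same for the moment, N m; "gripper_width": finger opening in mm; "gripper_force": force on a finger pad.
Only numpy, scipy, OpenCV 4.12 (cv2) and the standard library are available. Lean on these libraries where they do the work, as an engineer would, in place of code of your own. Each camera call takes 0.05 s, during which the arm holds its last target. There are 200 camera calls.

## Working session

There is one attempt and no reset: what is moved stays moved. The work goes in short steps, Python scripts to look and compute and a tool call to move; the robot and the scene stay as the last step left them, time stands still between calls to the robot, and variables do not carry over. Pictures are saved under pics/ and viewed, at most 11 in all, crops included, and the job is handed in when it is done.

Besides the shell and the picture viewer there is one more tool, called after ">>>" in YAML: its name, and indented under it one key for each argument. apply_moves: Moves the arm, as the interface text tells. Its arguments: {"type":"object","properties":{"delta_pos":{"type":"array"},"rot":{"type":"array"},"hand":{"type":"array"},"newtons":{"type":"number"}},"required":["delta_pos","rot","hand"]}

```bash
mkdir -p pics
cat > h.py <<'E'
from workcell import env, viewer, spotter
import numpy as np, cv2
from scipy.spatial.transform import Rotation as Ro
def shot(n):
    s=env.state(); p=viewer.grab_frame(n)
    if n=="wrist":
        T=np.eye(4); T[:3,:3]=Ro.from_euler('xyz',s['ee_rot'],degrees=True).as_matrix(); T[:3,3]=s['ee_pos']
        C=np.linalg.inv(T@np.array(p['mount'])); p['R']=C[:3,:3]; p['t']=C[:3,3]
    p['R']=np.array(p['R']);p['t']=np.array(p['t']).ravel();p['K']=np.array(p['camera_matrix'])
    return p
def ray(p,uv):
    d=p['R'].T@np.linalg.inv(p['K'])@np.array([uv[0],uv[1],1.]); return -p['R'].T@p['t'],d/np.linalg.norm(d)
def atz(p,uv,z):
    o,d=ray(p,uv); return o+d*(z-o[2])/d[2]
def proj(p,X):
    c=p['R']@np.array(X,float)+p['t']; c=p['K']@c; return c[:2]/c[2]
def tri(*obs):
    A=np.zeros((3,3));b=np.zeros(3)
    for p,uv in obs:
        o,d=ray(p,uv);M=np.eye(3)-np.outer(d,d);A+=M;b+=M@o
    return np.linalg.solve(A,b)
def save(p,f,crop=None,scale=1):
    im=p['pixels'][...,::-1]
    if crop: im=im[crop[1]:crop[3],crop[0]:crop[2]]
    cv2.imwrite('pics/'+f,cv2.resize(im,None,fx=scale,fy=scale,interpolation=cv2.INTER_CUBIC))
E
python3 - <<'E'
from h import *
print(env.state(), env.hold_point_z)
Z=dict(lever_ball=88,clamp_axis=88,reader=86,window=86,pointer=None,mark=None,parcel_center=35,label=35,station=0,desk_bell=0,pen_cup=0,tape_dispenser=0,stapler=0,flat_carton=0,white_carton=0)
for n in("top","side"):
    p=shot(n); save(p,n+'1.png')
    for q,z in Z.items():
        for r in spotter.landmark_of(p,q)[:3]:
            print(n,q,np.round(r['position'],1),round(r['score'],2),np.round(atz(p,r['position'],z if z is not None else 12),0))
E
```

```text
{'time_s': 0.0, 'qpos': array([ 7.48285565e+01,  1.83511720e+01,  8.97060705e+01,  1.22115866e-03,
        7.20433121e+01, -1.14626870e+00]), 'qvel': array([ 0.06038037,  0.03643093,  0.10952788, -0.03161487, -0.05766839,
        0.13954864]), 'effort': array([ 1.96137495e-03, -4.12451613e+01, -2.31972134e+01,  7.28893513e-02,
        4.58850770e-02, -1.23212476e-04]), 'ee_pos': array([139.21519094, 557.37630317, 213.12725401]), 'ee_rot': array([-1.79899489e+02, -3.17235836e-03,  1.65974445e+02]), 'force': array([-0.62054544, -0.35163745,  0.4210961 ]), 'torque': array([0.05680064, 0.05785472, 0.0491156 ]), 'gripper_force': 0.0, 'gripper_width': 91.61164943835122} 18.8
top lever_ball [150.4 233.5] 0.51 [548. 266.  88.]
top lever_ball [431.  266.9] 0.47 [ 486. -359.   88.]
top clamp_axis [184.5 236.9] 0.94 [541. 189.  88.]
top reader [216.9 235.5] 0.76 [546. 118.  86.]
top window [233.1 233.8] 0.62 [551.  82.  86.]
top pointer [215.  224.7] 0.7 [587. 142.  12.]
top mark [239.3 224.2] 0.42 [590.  83.  12.]
top parcel_center [515.2 305.2] 0.83 [ 408. -563.   35.]
top parcel_center [450.
[... 953 characters left out ...]
86.]
side parcel_center [313.5 355.6] 0.78 [ 344. -422.   35.]
side parcel_center [364.  390.8] 0.67 [ 398. -560.   35.]
side parcel_center [362.6 330.8] 0.61 [ 487. -418.   35.]
side label [297.5 368.8] 0.93 [ 294. -435.   35.]
side label [351.  317.9] 0.8 [ 483. -370.   35.]
side label [370.7 370.2] 0.62 [ 441. -523.   35.]
side station [289.5 217.8] 0.75 [543.  89.   0.]
side desk_bell [381.2 245. ] 0.72 [ 726. -157.    0.]
side pen_cup [362.  205.6] 0.84 [777.  27.   0.]
side tape_dispenser [339.6 188.2] 0.75 [761. 141.   0.]
side stapler [419.  324.7] 0.97 [ 641. -453.    0.]
side flat_carton [305.8 308.7] 0.64 [ 411. -261.    0.]
side white_carton [374.7 289.4] 0.91 [ 609. -295.    0.]
```

View pics/top1.png

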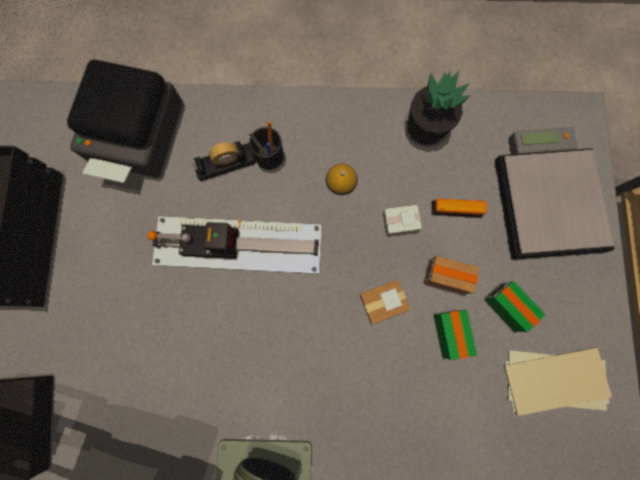

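Run:
```python
from h import *
p=shot("top");
a=p['pixels'][250:370,400:550,::-1]; b=p['pixels'][190:290,130:330,::-1]
a=cv2.resize(a,(480,384),interpolation=cv2.INTER_CUBIC); b=cv2.resize(b,(768,384),interpolation=cv2.INTER_CUBIC)
s=shot("side"); save(s,'s2.png')
c=s['pixels'][290:410,280:400,::-1]; c=cv2.resize(c,(320,320)); d=s['pixels'][150:250,240:340,::-1]; d=cv2.resize(d,(320,320))
o=np.zeros((600,800,3),np.uint8); o[:260,:520]=cv2.resize(b,(520,260)); o[260:560,:375]=cv2.resize(a,(375,300)); o[260:560,480:780]=cv2.resize(c,(300,300)); o[:260,530:790]=cv2.resize(d,(260,260))
cv2.imwrite('pics/mix.png',o)
```

```text
(no output)
```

View pics/mix.png

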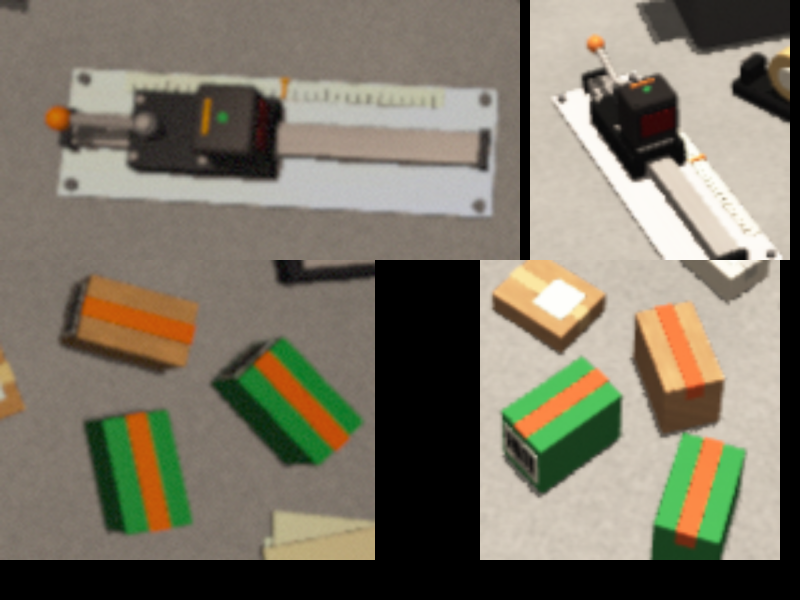

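The top image shows three cartons with orange tape: brown at (453,275), green at (458,335) and green at (516,306). The orange stapler at (460,207) and the flat brown carton at (385,300) could also be mistaken for the parcel. The brown one matches the description, and the crop confirms it, with its label on the left (+y) end. The lever ball is at (152,236) and the index clip at (239,222). I'll move over the station for a close look.

>>> apply_moves:
  delta_pos:
    - [0, -1, 0.75]
    - [0, -1, 0.75]
    - [0, -1, 0.75]
    - [0, -1, 0.75]
    - [0, -1, 0.75]
    - [0, -1, 0.75]
  rot:
    - [0, 0, -0.45]
    - [0, 0, -0.45]
    - [0, 0, -0.45]
    - [0, 0, -0.45]
    - [0, 0, -0.45]
    - [0, 0, -0.45]
  hand: [1, 1, 1, 1, 1, 1]

```text
time_s: 2.2
ee_pos: [139.6, 437.3, 306.0]
ee_rot: [179.8, -0.1, 127.0]
force: [0.5, -0.2, -0.6]
gripper_width: 91.5
gripper_force: 0.0
```

>>> apply_moves:
  delta_pos:
    - [1, -1, 0]
    - [1, -1, 0]
    - [1, -1, 0]
    - [1, -1, 0]
    - [1, -1, 0]
    - [1, -1, 0]
  rot:
    - [0, 0, -0.45]
    - [0, 0, -0.45]
    - [0, 0, -0.45]
    - [0, 0, -0.45]
    - [0, 0, -0.45]
    - [0, 0, -0.45]
  hand: [0.5, 0.5, 0.5, 0.5, 0.5, 0.5]

```text
time_s: 2.7
ee_pos: [261.1, 316.0, 304.3]
ee_rot: [179.9, -0.0, 88.0]
force: [-0.2, -0.1, 1.2]
gripper_width: 54.3
gripper_force: 0.0
```

>>> apply_moves:
  delta_pos:
    - [1, -1, 0]
    - [1, -1, 0]
    - [1, -1, 0]
    - [1, -1, 0]
    - [1, -1, 0]
  rot:
    - [0, 0, 0]
    - [0, 0, 0]
    - [0, 0, 0]
    - [0, 0, 0]
    - [0, 0, 0]
  hand: [0.5, 0.5, 0.5, 0.5, 0.5]

```text
time_s: 3.12
ee_pos: [383.3, 193.5, 303.9]
ee_rot: [179.8, 0.2, 88.2]
force: [-0.6, 1.1, -0.3]
gripper_width: 45.5
gripper_force: 0.0
```

>>> apply_moves:
  delta_pos:
    - [1, -0.4, 0]
    - [1, -0.4, 0]
    - [1, -0.4, 0]
    - [1, -0.4, 0]
    - [1, -0.4, 0]
    - [1, -0.4, 0]
  rot:
    - [0, 0, 0]
    - [0, 0, 0]
    - [0, 0, 0]
    - [0, 0, 0]
    - [0, 0, 0]
    - [0, 0, 0]
  hand: [0.5, 0.5, 0.5, 0.5, 0.5, 0.5]

```text
time_s: 3.62
ee_pos: [498.7, 150.1, 303.6]
ee_rot: [-179.9, -0.0, 88.6]
force: [-0.3, 0.3, 0.1]
gripper_width: 45.7
gripper_force: 0.0
```

Run:
```python
from h import *
p=shot("wrist"); save(p,'w1.png'); s=env.state(); print(s['ee_pos'],s['ee_rot'],s['qpos'],s['time_s'],s['gripper_width']); print(np.round(p['mount'],2),p['K'])
Z=dict(lever_ball=88,clamp_axis=88,reader=86,window=86,pointer=15,mark=8,station=0)
for q,z in Z.items():
    for r in spotter.landmark_of(p,q)[:2]:
        print(q,np.round(r['position'],1),round(r['score'],2),np.round(atz(p,r['position'],z),1))
```

```text
[498.21221337 150.4389842  303.93769713] [-1.79942030e+02 -1.38258371e-02  8.86588576e+01] [1.55165360e+01 1.08073836e+01 8.70546487e+01 3.03239383e-02
 8.21894379e+01 1.68535369e+01] 3.6667 45.50748678397202
[[   0.     -0.97   -0.26   73.51]
 [   1.      0.     -0.     -0.4 ]
 [   0.     -0.26    0.97 -171.08]
 [   0.      0.      0.      1.  ]] [[364.06325784   0.         316.03365325]
 [  0.         364.06325784 244.88556774]
 [  0.           0.           1.        ]]
lever_ball [361.8 108.1] 0.97 [546.2 261.   88. ]
clamp_axis [359.5 177.8] 0.73 [544.3 192.3  88. ]
clamp_axis [349.7 248.8] 0.27 [534.1 115.4  88. ]
reader [354.5 248.5] 0.64 [539.6 115.   86. ]
window [360.3 271.9] 0.72 [546.2  87.5  86. ]
pointer [389.1 209.6] 0.89 [590.6 145.6  15. ]
mark [388.7 253.8] 0.47 [593.1  84.8   8. ]
station [512.6 295.4] 0.68 [769.6  17.7   0. ]
station [347.  250.5] 0.6 [538.1  88.4   0. ]
```

View pics/w1.png

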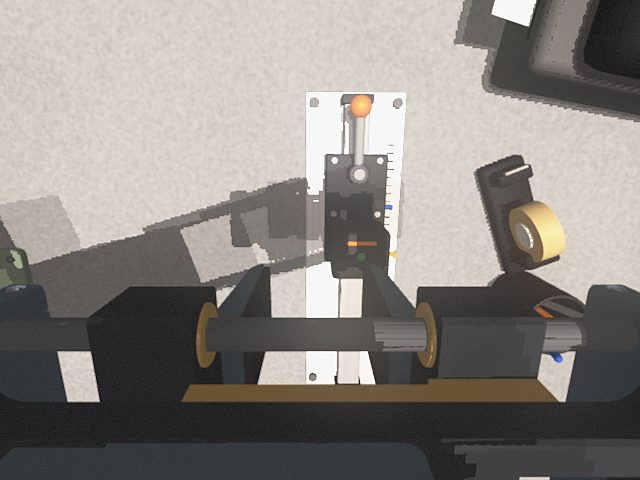

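The wrist view shows the lever ball at (361,106), hub at (359,174), blue pointer at (389,208), orange clip at (393,254), and plate screws at (314,103), (398,103) and (313,377).

Run:
```python
from h import *
w=shot("wrist")
H=[atz(w,u,9) for u in[(314,103),(398,103),(313,377)]]
print(np.round(H,1))
yaw=lambda a,b:np.degrees(np.arctan2(-(a-b)[0],(a-b)[1]))
print('yaw w',yaw(H[0],H[2]), 'centre',(H[1]+H[2])/2)
t=shot("top")
C=[atz(t,u,8) for u in[(157,217.5),(321,224),(152,266),(320,272.5)]]
print(np.round(C,1),yaw(C[0],C[1]),yaw(C[2],C[3]),np.mean(C,0))
for p,n in((t,'t'),(w,'w')):
    hsv=cv2.cvtColor(np.ascontiguousarray(p['pixels']),cv2.COLOR_RGB2HSV)
    box=(slice(195,275),slice(140,330)) if n=='t' else (slice(85,285),slice(295,410))
    for nm,lo,hi in(('or',(5,150,120),(25,255,255)),('blue',(100,120,60),(130,255,255))):
        m=np.zeros(hsv.shape[:2],np.uint8); m[box]=cv2.inRange(hsv,lo,hi)[box]
        k,_,st,ce=cv2.connectedComponentsWithStats(m)
        for i in range(1,k):
            if st[i,4]>3: print(n,nm,np.round(ce[i],1),st[i,4],np.round(atz(p,ce[i],88 if st[i,4]>60 else 12),1))
```

```text
[[ 498.8  276.     9. ]
 [ 599.7  273.7    9. ]
 [ 488.3 -100.9    9. ]]
yaw w -1.5961103259452434 centre [544.01492208  86.4241512    9.        ]
[[ 603.1  285.8    8. ]
 [ 595.3 -114.9    8. ]
 [ 484.   286.5    8. ]
 [ 476.9 -114.9    8. ]] -1.106073865142124 -1.0212535401038014 [539.82097777  85.62777461   8.        ]
t or [239.2 222. ] 8 [595.2  83.7  12. ]
t or [208.1 238.8] 12 [552.  156.4  12. ]
w or [351.4 243.2] 22 [543.8 101.6  12. ]
w or [391.9 253.9] 22 [597.6  85.8  12. ]
w blue [387.5 207. ] 18 [590.  148.6  12. ]
```

>>> apply_moves:
  delta_pos:
    - [0.385, 0.925, -0.91]
    - [0.385, 0.925, -0.91]
    - [0.385, 0.925, -0.91]
    - [0.385, 0.925, -0.91]
    - [0.385, 0.925, -0.91]
    - [0.385, 0.925, -0.91]
    - [0.385, 0.925, -0.91]
  rot:
    - [0, 0, 0]
    - [0, 0, 0]
    - [0, 0, 0]
    - [0, 0, 0]
    - [0, 0, 0]
    - [0, 0, 0]
    - [0, 0, 0]
  hand: [0.45, 0.45, 0.45, 0.45, 0.45, 0.45, 0.45]

```text
time_s: 4.7
ee_pos: [545.6, 260.6, 195.3]
ee_rot: [180.0, 0.0, 88.6]
force: [-0.2, 0.1, -0.5]
gripper_width: 41.2
gripper_force: 0.0
```

Run:
```python
from h import *
p=shot("wrist"); print(env.state()['ee_pos'],env.state()['ee_rot'])
for q,z in dict(lever_ball=88,clamp_axis=88,reader=86).items():
    for r in spotter.landmark_of(p,q)[:2]:
        print(q,np.round(r['position'],1),round(r['score'],2),np.round(atz(p,r['position'],z),1))
hsv=cv2.cvtColor(np.ascontiguousarray(p['pixels']),cv2.COLOR_RGB2HSV)
m=cv2.inRange(hsv,(5,150,120),(25,255,255)); k,_,st,ce=cv2.connectedComponentsWithStats(m)
for i in range(1,k):
    if st[i,4]>100: print(st[i],np.round(atz(p,ce[i],88),1))
save(p,'w2.png')
```

```text
[545.93716397 260.34866833 196.16798106] [ 1.79887447e+02 -2.61998046e-02  8.86007018e+01]
lever_ball [316.1 370.9] 0.54 [542.6 146.2  88. ]
clamp_axis [320.  325.1] 0.92 [546.9 190.1  88. ]
[303 229  26  26 437] [544.3 261.8  88. ]
```

View pics/w2.png

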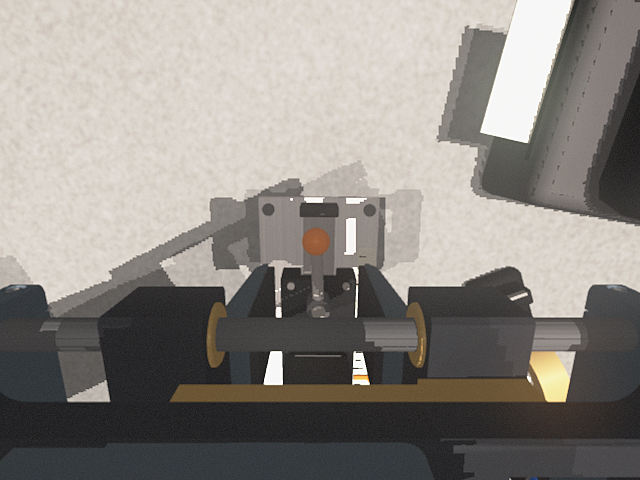

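>>> apply_moves:
  delta_pos:
    - [0, 0, -0.3]
    - [0, 0, -0.5]
    - [0, 0, -0.7]
    - [0, 0, -0.85]
    - [0, 0, -1]
    - [0, 0, -1]
    - [0, 0, -1]
    - [0, 0, -1]
  rot:
    - [0, 0, 0]
    - [0, 0, 0]
    - [0, 0, 0]
    - [0, 0, 0]
    - [0, 0, 0]
    - [0, 0, 0]
    - [0, 0, 0]
    - [0, 0, 0]
  hand: [0.45, 0.45, 0.45, 0.45, 0.45, 0.33, 0.33, 0.33]

```text
time_s: 5.57
ee_pos: [546.6, 261.0, 76.5]
ee_rot: [179.8, -0.1, 88.6]
force: [0.5, -0.2, 0.2]
gripper_width: 30.2
gripper_force: 0.0
```

>>> apply_moves:
  delta_pos:
    - [-0.066, -0.003, 0]
    - [-0.132, -0.013, 0]
    - [-0.196, -0.03, 0]
    - [-0.257, -0.055, 0]
    - [-0.315, -0.087, 0]
    - [-0.368, -0.126, 0]
    - [-0.418, -0.17, 0]
    - [-0.418, -0.17, 0]
  rot:
    - [0, 0, 0.078]
    - [0, 0, 0.156]
    - [0, 0, 0.234]
    - [0, 0, 0.312]
    - [0, 0, 0.39]
    - [0, 0, 0.468]
    - [0, 0, 0.546]
    - [0, 0, 0.546]
  hand: [0.33, 0.33, 0.33, 0.33, 0.33, 0.33, 0.33, 0.33]

```text
time_s: 6.23
ee_pos: [495.8, 240.3, 76.9]
ee_rot: [179.8, 0.1, 135.6]
force: [0.2, 0.1, 0.6]
gripper_width: 29.7
gripper_force: 0.0
```

>>> apply_moves:
  delta_pos:
    - [-0.043, -0.05, 0]
    - [-0.081, -0.105, 0]
    - [-0.112, -0.163, 0]
    - [-0.136, -0.225, 0]
    - [-0.152, -0.289, 0]
    - [-0.161, -0.355, 0]
    - [-0.162, -0.421, 0]
    - [-0.162, -0.421, 0]
  rot:
    - [0, 0, 0.078]
    - [0, 0, 0.156]
    - [0, 0, 0.234]
    - [0, 0, 0.312]
    - [0, 0, 0.39]
    - [0, 0, 0.468]
    - [0, 0, 0.546]
    - [0, 0, 0.546]
  hand: [0.33, 0.33, 0.33, 0.33, 0.33, 0.33, 0.33, 0.33]

```text
time_s: 6.9
ee_pos: [477.3, 189.8, 76.3]
ee_rot: [179.9, 0.2, -177.6]
force: [1.0, 0.4, 0.6]
gripper_width: 30.0
gripper_force: 0.0
```

Run:
```python
from h import *
w=shot("wrist"); t=shot("top"); save(w,'w3.png'); save(t,'t3.png')
print(env.state()['ee_pos'],env.state()['force'])
o=np.zeros((400,800,3),np.uint8)
o[:300,:400]=cv2.resize(w['pixels'][...,::-1],(400,300)); o[:400,400:]=cv2.resize(t['pixels'][190:290,140:240,::-1],(400,400),interpolation=cv2.INTER_CUBIC)
cv2.imwrite('pics/m3.png',o)
```

```text
[476.59752022 190.13087517  75.68274158] [ 0.10901587 -1.09168366 -0.79934096]
```

View pics/m3.png

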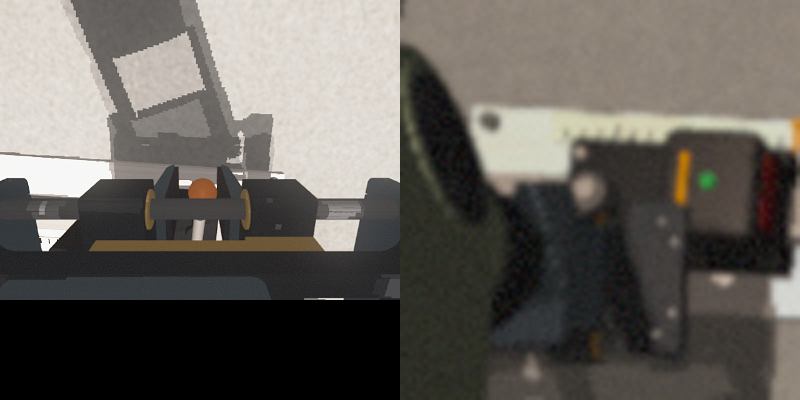

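The ball is still between the fingers and the lever now stands across the rail, so it is open. Next I'll rise, turn back and move above the reader.

>>> apply_moves:
  delta_pos:
    - [0, 0, 0.3]
    - [0, 0, 0.6]
    - [0, 0, 1]
    - [0, 0, 1]
    - [0, 0, 1]
    - [0, 0, 1]
    - [0, 0, 1]
    - [0, 0, 1]
    - [0, 0, 1]
    - [0, 0, 1]
  rot:
    - [0, 0, 0]
    - [0, 0, 0]
    - [0, 0, -0.078]
    - [0, 0, -0.156]
    - [0, 0, -0.234]
    - [0, 0, -0.312]
    - [0, 0, -0.39]
    - [0, 0, -0.468]
    - [0, 0, -0.546]
    - [0, 0, -0.546]
  hand: [0.33, 0.33, 1, 1, 1, 1, 1, 1, 1, 1]

```text
time_s: 7.83
ee_pos: [475.9, 190.3, 195.1]
ee_rot: [180.0, 0.0, 135.3]
force: [0.2, 0.3, 0.3]
gripper_width: 80.5
gripper_force: 0.0
```

>>> apply_moves:
  delta_pos:
    - [0.553, -0.582, 0.3]
    - [0.553, -0.582, 0.3]
    - [0.553, -0.582, 0.3]
    - [0.553, -0.582, 0.3]
    - [0.553, -0.582, 0.3]
    - [0.553, -0.582, 0.3]
    - [0.553, -0.582, 0.3]
    - [0.553, -0.582, 0.3]
    - [0.553, -0.582, 0.3]
  rot:
    - [0, 0, -0.078]
    - [0, 0, -0.156]
    - [0, 0, -0.234]
    - [0, 0, -0.312]
    - [0, 0, -0.39]
    - [0, 0, -0.468]
    - [0, 0, -0.546]
    - [0, 0, -0.546]
    - [0, 0, -0.546]
  hand: [1, 1, 1, 1, 1, 1, 1, 1, 1]

```text
time_s: 8.58
ee_pos: [542.3, 120.3, 230.8]
ee_rot: [-180.0, 0.0, 88.8]
force: [-0.4, -0.7, -0.1]
gripper_width: 91.0
gripper_force: 0.0
```

Run:
```python
from h import *
p=shot("wrist"); t=shot("top"); s=shot("side"); print(env.state()['ee_pos'],env.state()['ee_rot'])
for n,p in dict(w=p,t=t,s=s).items():
  for q,z in dict(lever_ball=88,clamp_axis=88,reader=86,window=86,pointer=16,mark=9).items():
    for r in spotter.landmark_of(p,q)[:1]:
        print(n,q,np.round(r['position'],1),round(r['score'],2),np.round(atz(p,r['position'],z),1))
save(shot("wrist"),'w4.png')
```

```text
[542.28333001 120.2570084  230.80260844] [1.79998117e+02 3.84299842e-03 8.87492297e+01]
w lever_ball [237.5 147.7] 0.88 [477.8 195.2  88. ]
w clamp_axis [319.  152.4] 0.68 [545.7 190.1  88. ]
w reader [315.9 241.6] 0.93 [541.5 112.7  86. ]
w window [316.9 270.9] 0.55 [541.9  85.   86. ]
w pointer [363.7 196.4] 0.9 [592.7 143.1  16. ]
w mark [364.8 244.1] 0.68 [595.6  88.9   9. ]
t lever_ball [177.3 262.3] 0.48 [484.  200.5  88. ]
t clamp_axis [182.6 238.6] 0.68 [537.4 193.3  88. ]
t reader [220.4 237.4] 0.89 [542.3 109.7  86. ]
t window [231.6 235.1] 0.56 [548.1  84.9  86. ]
t pointer [211.6 221.4] 0.66 [594.4 149.9  16. ]
t mark [238.2 224.1] 0.6 [590.6  86.5   9. ]
s lever_ball [255.4 180.9] 0.51 [486.7 208.3  88. ]
s clamp_axis [277.9 178.7] 0.89 [554.  183.9  88. ]
s reader [285.3 192.1] 0.68 [544.3 113.4  86. ]
s window [285.8 198.9] 0.58 [530.4  82.9  86. ]
```

View pics/w4.png

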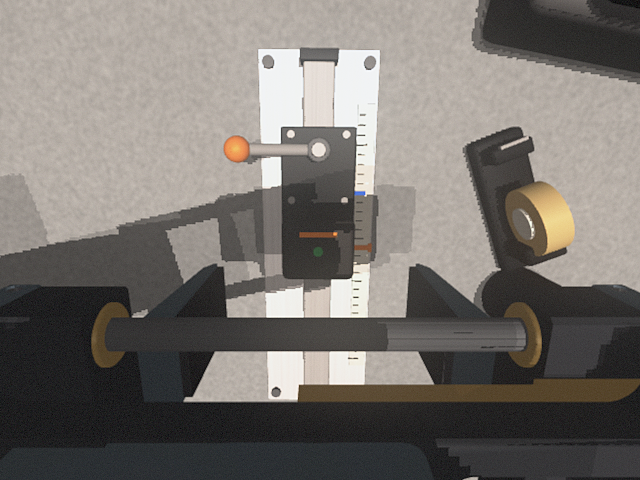

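>>> apply_moves:
  delta_pos:
    - [0, -0.06, -0.3]
    - [0, -0.06, -0.6]
    - [0, -0.06, -0.8]
    - [0, -0.06, -0.9]
    - [0, -0.06, -1.0]
    - [0, -0.06, -1.0]
    - [0, -0.06, -1.0]
  rot:
    - [0, 0, 0]
    - [0, 0, 0]
    - [0, 0, 0]
    - [0, 0, 0]
    - [0, 0, 0]
    - [0, 0, 0]
    - [0, 0, 0]
  hand: [1, 1, 1, 1, 1, 1, 1]

```text
time_s: 10.27
ee_pos: [542.2, 112.9, 110.5]
ee_rot: [-179.9, 0.0, 88.6]
force: [-0.3, -0.1, -0.3]
gripper_width: 91.0
gripper_force: 0.0
```

>>> apply_moves:
  delta_pos:
    - [0, 0, -0.1]
    - [0, 0, -0.2]
    - [0, 0, -0.32]
    - [0, 0, -0.32]
    - [0, 0, -0.32]
    - [0, 0, -0.32]
    - [0, 0, -0.32]
    - [0, 0, -0.32]
    - [0, 0, -0.32]
    - [0, 0, -0.32]
  rot:
    - [0, 0, 0]
    - [0, 0, 0]
    - [0, 0, 0]
    - [0, 0, 0]
    - [0, 0, 0]
    - [0, 0, 0]
    - [0, 0, 0]
    - [0, 0, 0]
    - [0, 0, 0]
    - [0, 0, 0]
  hand: [1, 1, 1, 1, 0.6, 0.6, 0.6, 0.6, 0.6, 0.6]
  newtons: 20

```text
time_s: 11.1
ee_pos: [543.5, 113.0, 73.2]
ee_rot: [179.8, -0.0, 88.6]
force: [3.8, 0.2, 2.7]
gripper_width: 60.0
gripper_force: 20.0
```

>>> apply_moves:
  delta_pos:
    - [0.008, -0.06, 0]
    - [0.006, -0.12, 0]
    - [0.005, -0.18, 0]
    - [0.003, -0.24, 0]
    - [0.002, -0.3, 0]
    - [0.0, -0.36, 0]
    - [-0.001, -0.42, 0]
    - [-0.002, -0.467, 0]
    - [-0.002, -0.467, 0]
    - [-0.002, -0.467, 0]
  rot:
    - [0, 0, 0]
    - [0, 0, 0]
    - [0, 0, 0]
    - [0, 0, 0]
    - [0, 0, 0]
    - [0, 0, 0]
    - [0, 0, 0]
    - [0, 0, 0]
    - [0, 0, 0]
    - [0, 0, 0]
  hand: [0.6, 0.6, 0.6, 0.6, 0.6, 0.6, 0.6, 0.6, 0.6, 0.6]

```text
time_s: 11.93
ee_pos: [541.7, 56.4, 73.1]
ee_rot: [-180.0, -0.0, 88.5]
force: [-4.0, -0.4, 5.5]
gripper_width: 60.0
gripper_force: 20.0
```

Run:
```python
from h import *
p=shot("wrist"); t=shot("top"); print(env.state()['ee_pos'],env.state()['force'])
for n,p,bx in(('w',p,(300,100,430,260)),('t',t,(190,205,290,235))):
    x0,y0,x1,y1=bx
    hsv=cv2.cvtColor(np.ascontiguousarray(p['pixels'][y0:y1,x0:x1]),cv2.COLOR_RGB2HSV)
    for nm,lo,hi,z in(('or',(5,130,80),(25,255,255),9),('blue',(100,120,60),(130,255,255),16)):
        k,_,st,ce=cv2.connectedComponentsWithStats(cv2.inRange(hsv,lo,hi))
        for i in range(1,k):
            if st[i,4]>2: print(n,nm,np.round(ce[i]+[x0,y0],1),st[i],np.round(atz(p,ce[i]+[x0,y0],z),1))
p=shot("wrist")
o=np.zeros((480,800,3),np.uint8)
o[:,:480]=cv2.resize(p['pixels'][120:280,280:440,::-1],(480,480),interpolation=cv2.INTER_CUBIC)
o[:240,480:]=cv2.resize(p['pixels'][...,::-1],(320,240)); o[240:,480:]=cv2.resize(t['pixels'][205:265,190:270,::-1],(320,240),interpolation=cv2.INTER_CUBIC)
cv2.imwrite('pics/m5.png',o)
```

```text
[541.69369923  56.43871547  73.13995417] [-3.40100686 -1.39785015  4.78725691]
w or [398.3 216.8] [ 81 110  30  14 222] [595.8  85.    9. ]
w blue [387.7 211. ] [ 81 108  15   7  90] [587.4  90.2  16. ]
```

View pics/m5.png

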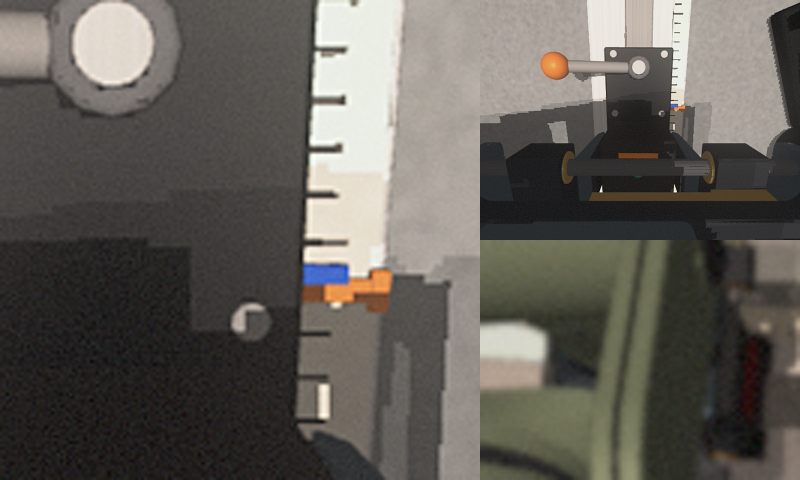

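>>> apply_moves:
  delta_pos:
    - [0, 0, 0]
    - [0, 0, 0]
    - [0, 0, 0]
    - [0, 0, 0]
    - [0, 0, 0.25]
    - [0, 0, 0.5]
    - [0, -0.2, 0.5]
    - [0, -0.37, 0.5]
    - [0, -0.37, 0.5]
    - [0, -0.37, 0.5]
  rot:
    - [0, 0, 0]
    - [0, 0, 0]
    - [0, 0, 0]
    - [0, 0, 0]
    - [0, 0, 0]
    - [0, 0, 0]
    - [0, 0, 0]
    - [0, 0, 0]
    - [0, 0, 0]
    - [0, 0, 0]
  hand: [1, 1, 1, 1, 1, 1, 1, 1, 1, 1]

```text
time_s: 12.92
ee_pos: [541.9, 12.0, 132.2]
ee_rot: [-180.0, -0.0, 88.5]
force: [0.5, -0.3, 0.3]
gripper_width: 91.0
gripper_force: 0.0
```

Run:
```python
from h import *
p=shot("wrist"); print(env.state()['ee_pos'],env.state()['force'])
x0,y0=300,100
hsv=cv2.cvtColor(np.ascontiguousarray(p['pixels'][100:260,300:430]),cv2.COLOR_RGB2HSV)
for nm,lo,hi,z in(('or',(5,130,80),(25,255,255),9),('blue',(100,120,60),(130,255,255),16)):
    k,_,st,ce=cv2.connectedComponentsWithStats(cv2.inRange(hsv,lo,hi))
    for i in range(1,k):
        if st[i,4]>2: print(nm,np.round(ce[i]+[x0,y0],1),st[i],np.round(atz(p,ce[i]+[x0,y0],z),1))
save(p,'w6.png')
for q,z in dict(pointer=16,mark=9).items():
    for r in spotter.landmark_of(p,q)[:1]: print(q,r['position'],r['score'],np.round(atz(p,r['position'],z),1))
o=np.zeros((480,800,3),np.uint8)
c=lambda im,u,v,r:cv2.resize(im[v-r:v+r,u-r:u+r],(400,400),interpolation=cv2.INTER_NEAREST)
o[:400,:400]=c(p['pixels'][...,::-1],380,150,40)
o[:400,400:]=c(cv2.imread('pics/w4.png'),365,225,40)
cv2.imwrite('pics/m6.png',o)
```

```text
[541.84806921  12.61661012 132.05522534] [0.37857835 0.34071264 0.51175471]
or [380.9 146.1] [ 67  41  25  11 111] [593.9  85.7   9. ]
or [321.3 180. ] [  0  76  44   9 391] [546.8  60.7   9. ]
blue [373.3 140. ] [67 38 14  5 68] [586.8  90.2  16. ]
pointer [376.8, 142.0] 0.63 [589.5  88.7  16. ]
mark [380.5, 145.2] 0.57 [593.5  86.3   9. ]
```

View pics/m6.png

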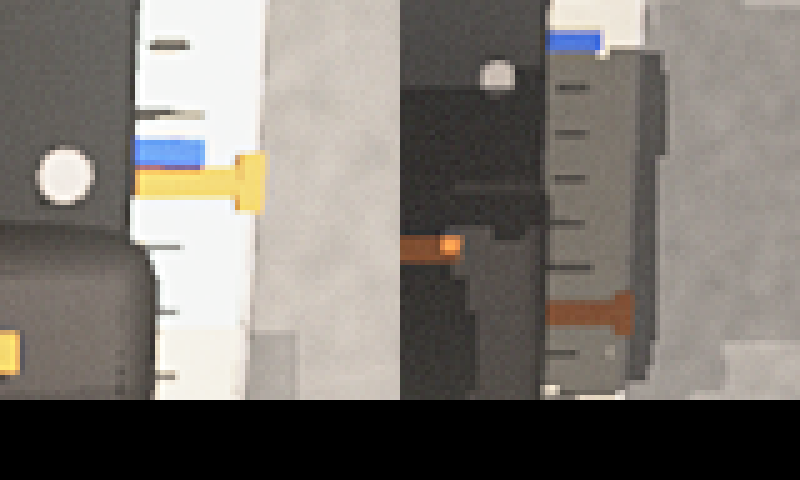

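The clip is a T with its centre at crop row 183, and the pointer is at 155. The carriage needs about 4.1 mm more towards -y, so I'll regrip and nudge it.

>>> apply_moves:
  delta_pos:
    - [0, 0.2, 0]
    - [0, 0.37, 0]
    - [0, 0.37, 0]
    - [0, 0.37, -0.25]
    - [0, 0.37, -0.5]
    - [0, 0.37, -0.5]
    - [0, 0.37, -0.5]
  rot:
    - [0, 0, 0]
    - [0, 0, 0]
    - [0, 0, 0]
    - [0, 0, 0]
    - [0, 0, 0]
    - [0, 0, 0]
    - [0, 0, 0]
  hand: [1, 1, 1, 1, 1, 1, 1]

```text
time_s: 13.65
ee_pos: [540.9, 56.9, 71.3]
ee_rot: [-179.8, 0.0, 88.7]
force: [0.3, 0.3, 0.5]
gripper_width: 91.3
gripper_force: 0.0
```

>>> apply_moves:
  delta_pos:
    - [0, 0, 0]
    - [0, 0, 0]
    - [0, 0, 0]
    - [0, 0, 0]
    - [0, 0, 0]
    - [0, -0.012, 0]
    - [0, -0.024, 0]
    - [0, -0.034, 0]
    - [0, -0.034, 0]
    - [0, -0.034, 0]
  rot:
    - [0, 0, 0]
    - [0, 0, 0]
    - [0, 0, 0]
    - [0, 0, 0]
    - [0, 0, 0]
    - [0, 0, 0]
    - [0, 0, 0]
    - [0, 0, 0]
    - [0, 0, 0]
    - [0, 0, 0]
  hand: [0.6, 0.6, 0.6, 0.6, 0.6, 0.6, 0.6, 0.6, 0.6, 0.6]

```text
time_s: 14.48
ee_pos: [541.5, 53.3, 73.1]
ee_rot: [-180.0, -0.1, 88.6]
force: [-3.0, 4.1, 6.9]
gripper_width: 59.9
gripper_force: 20.0
```

>>> apply_moves:
  delta_pos:
    - [0, 0, 0]
    - [0, 0, 0]
    - [0, 0, 0]
    - [0, 0, 0]
    - [0, 0, 0.25]
    - [0, 0, 0.5]
    - [0, -0.2, 0.5]
    - [0, -0.34, 0.5]
    - [0, -0.34, 0.5]
    - [0, -0.34, 0.5]
  rot:
    - [0, 0, 0]
    - [0, 0, 0]
    - [0, 0, 0]
    - [0, 0, 0]
    - [0, 0, 0]
    - [0, 0, 0]
    - [0, 0, 0]
    - [0, 0, 0]
    - [0, 0, 0]
    - [0, 0, 0]
  hand: [1, 1, 1, 1, 1, 1, 1, 1, 1, 1]

```text
time_s: 15.32
ee_pos: [542.0, 11.6, 132.3]
ee_rot: [-180.0, -0.0, 88.5]
force: [-0.6, 0.9, -0.8]
gripper_width: 91.2
gripper_force: 0.0
```

```bash
cat > chk.py <<'E'
from h import *
p=shot("wrist"); print(env.state()['ee_pos'],env.state()['force'])
hsv=cv2.cvtColor(np.ascontiguousarray(p['pixels'][100:260,300:430]),cv2.COLOR_RGB2HSV)
for nm,lo,hi in(('or',(5,130,80),(25,255,255)),('blue',(100,120,60),(130,255,255))):
    m=cv2.inRange(hsv,lo,hi)
    for c in range(64,95,2): print(nm,300+c,np.flatnonzero(m[:70,c])+100)
for q,z in dict(lever_ball=88,clamp_axis=88,reader=86,window=86).items():
    for r in spotter.landmark_of(p,q)[:1]: print(q,r['position'],r['score'],np.round(atz(p,r['position'],z),1))
save(p,'w7.png')
E
python3 chk.py
```

```text
[541.90944912  12.12493523 132.06245025] [0.6004139  0.07797308 0.26427317]
or 364 []
or 366 []
or 368 [148]
or 370 [148]
or 372 [148]
or 374 [148]
or 376 [148]
or 378 [148]
or 380 [148]
or 382 [143 144 145 146 147 148]
or 384 [144 146 147 148]
or 386 [143 144 146 147 148]
or 388 [141 142 143 144 150]
or 390 [141 142 148 149 150]
or 392 []
or 394 []
blue 364 []
blue 366 [142 143 144 145 146]
blue 368 [142 143 144 145 146]
blue 370 [142 143 144 145 146]
blue 372 [142 143 144 145 146]
blue 374 [142 143 144 145 146]
blue 376 [142 143 144 145 146]
blue 378 [142 143 144 145 146]
blue 380 []
blue 382 []
blue 384 []
blue 386 []
blue 388 []
blue 390 []
blue 392 []
blue 394 []
lever_ball [311.5, 143.5] 0.63 [540.9  87.5  88. ]
clamp_axis [314.8, 59.0] 0.93 [543.9 131.3  88. ]
reader [309.9, 204.8] 0.94 [538.9  52.2  86. ]
window [314.1, 248.8] 0.6 [540.7  24.7  86. ]
```

>>> apply_moves:
  delta_pos:
    - [0, 0.2, 0]
    - [0, 0.34, 0]
    - [0, 0.34, 0]
    - [0, 0.34, -0.25]
    - [0, 0.34, -0.5]
    - [0, 0.34, -0.5]
    - [0, 0.34, -0.5]
  rot:
    - [0, 0, 0]
    - [0, 0, 0]
    - [0, 0, 0]
    - [0, 0, 0]
    - [0, 0, 0]
    - [0, 0, 0]
    - [0, 0, 0]
  hand: [1, 1, 1, 1, 1, 1, 1]

```text
time_s: 16.15
ee_pos: [541.0, 52.6, 71.4]
ee_rot: [-179.8, 0.0, 88.6]
force: [0.0, -0.0, 1.0]
gripper_width: 91.3
gripper_force: 0.0
```

>>> apply_moves:
  delta_pos:
    - [0, 0, 0]
    - [0, 0, 0]
    - [0, 0, 0]
    - [0, 0, 0]
    - [0, 0, 0]
    - [0, -0.004, 0]
    - [0, -0.008, 0]
    - [0, -0.012, 0]
    - [0, -0.012, 0]
    - [0, -0.012, 0]
  rot:
    - [0, 0, 0]
    - [0, 0, 0]
    - [0, 0, 0]
    - [0, 0, 0]
    - [0, 0, 0]
    - [0, 0, 0]
    - [0, 0, 0]
    - [0, 0, 0]
    - [0, 0, 0]
    - [0, 0, 0]
  hand: [0.6, 0.6, 0.6, 0.6, 0.6, 0.6, 0.6, 0.6, 0.6, 0.6]

```text
time_s: 16.98
ee_pos: [541.5, 52.2, 73.1]
ee_rot: [-180.0, -0.1, 88.6]
force: [-3.3, 3.6, 6.9]
gripper_width: 60.0
gripper_force: 20.0
```

>>> apply_moves:
  delta_pos:
    - [0, 0, 0]
    - [0, 0, 0]
    - [0, 0, 0]
    - [0, 0, 0]
    - [0, 0, 0.25]
    - [0, 0, 0.5]
    - [0, -0.2, 0.5]
    - [0, -0.34, 0.5]
    - [0, -0.34, 0.5]
    - [0, -0.34, 0.5]
  rot:
    - [0, 0, 0]
    - [0, 0, 0]
    - [0, 0, 0]
    - [0, 0, 0]
    - [0, 0, 0]
    - [0, 0, 0]
    - [0, 0, 0]
    - [0, 0, 0]
    - [0, 0, 0]
    - [0, 0, 0]
  hand: [1, 1, 1, 1, 1, 1, 1, 1, 1, 1]

```text
time_s: 17.82
ee_pos: [542.0, 10.1, 132.3]
ee_rot: [-180.0, -0.0, 88.5]
force: [-0.8, -0.1, 0.2]
gripper_width: 91.4
gripper_force: 0.0
```

```bash
python3 chk.py | grep -v '\[\]'; python3 -c "
import cv2;im=cv2.imread('pics/w7.png').astype(int)
print([tuple(im[r,372]) for r in range(138,154)]);print([tuple(im[r,389]) for r in range(138,154)])"
```

```text
[541.91847778  10.66436257 132.06855127] [-0.24730054 -0.05306308 -0.32670855]
or 382 [141 142 143 144 145 146]
or 384 [142 145 146]
or 386 [145 146]
or 388 [139 140 141 142 144 146 147 148]
or 390 [139 140 143 147 148]
blue 366 [141 142 143 144 145]
blue 368 [141 142 143 144 145]
blue 370 [141 142 143 144 145]
blue 372 [141 142 143 144 145]
blue 374 [141 142 143 144 145]
blue 376 [141 142 143 144 145]
blue 378 [141 142 143 144 145]
lever_ball [189.6, 57.1] 0.65 [476.5 132.6  88. ]
clamp_axis [314.2, 56.7] 0.77 [543.6 131.1  88. ]
reader [310.7, 202.4] 0.75 [539.4  52.2  86. ]
window [313.0, 249.1] 0.72 [540.   23.1  86. ]
[(np.int64(246), np.int64(247), np.int64(246)), (np.int64(242), np.int64(250), np.int64(253)), (np.int64(242), np.int64(233), np.int64(231)), (np.int64(245), np.int64(171), np.int64(118)), (np.int64(246), np.int64(167), np.int64(112)), (np.int64(246), np.int64(168), np.int64(119)), (np.int64(249), np.int64(169), np.int64(111)), (np.int64(245), np.int64(150), np.int64(100)), (np.int64(153), np.int64(174), np.int64(251)), (np.int64(240), np.int64(253), np.int64(254))
[... 336 characters left out ...]
int64(113), np.int64(218), np.int64(246)), (np.int64(124), np.int64(222), np.int64(246)), (np.int64(125), np.int64(222), np.int64(245)), (np.int64(121), np.int64(218), np.int64(245)), (np.int64(125), np.int64(220), np.int64(245)), (np.int64(125), np.int64(219), np.int64(245)), (np.int64(125), np.int64(220), np.int64(245)), (np.int64(124), np.int64(220), np.int64(245)), (np.int64(125), np.int64(221), np.int64(245)), (np.int64(117), np.int64(218), np.int64(245)), (np.int64(131), np.int64(225), np.int64(246)), (np.int64(235), np.int64(242), np.int64(246)), (np.int64(243), np.int64(243), np.int64(245)), (np.int64(237), np.int64(242), np.int64(245)), (np.int64(235), np.int64(240), np.int64(245))]
```

>>> apply_moves:
  delta_pos:
    - [0, 0, 0.25]
    - [-0.28, 0.25, 0.5]
    - [-0.56, 0.5, 0.5]
    - [-0.56, 0.5, 0.5]
    - [-0.56, 0.5, 0.5]
    - [-0.56, 0.5, 0.5]
    - [-0.56, 0.5, 0.5]
    - [-0.56, 0.5, 0.5]
    - [-0.56, 0.5, 0.5]
  rot:
    - [0, 0, 0.075]
    - [0, 0, 0.15]
    - [0, 0, 0.225]
    - [0, 0, 0.3]
    - [0, 0, 0.375]
    - [0, 0, 0.45]
    - [0, 0, 0.525]
    - [0, 0, 0.525]
    - [0, 0, 0.525]
  hand: [0.5, 0.5, 0.5, 0.5, 0.5, 0.5, 0.5, 0.5, 0.5]

```text
time_s: 18.82
ee_pos: [474.8, 71.0, 192.3]
ee_rot: [180.0, -0.0, 133.6]
force: [-0.7, -1.2, -0.1]
gripper_width: 45.6
gripper_force: 0.0
```

>>> apply_moves:
  delta_pos:
    - [0, 0.2, 0]
    - [0, 0.4, 0]
    - [0, 0.52, 0]
    - [0, 0.52, 0]
    - [0, 0.52, 0]
    - [0, 0.52, 0]
    - [0, 0.52, 0]
    - [0, 0.52, 0]
    - [0, 0.52, 0]
  rot:
    - [0, 0, 0.075]
    - [0, 0, 0.15]
    - [0, 0, 0.225]
    - [0, 0, 0.3]
    - [0, 0, 0.375]
    - [0, 0, 0.45]
    - [0, 0, 0.524]
    - [0, 0, 0.524]
    - [0, 0, 0.524]
  hand: [0.45, 0.45, 0.45, 0.45, 0.45, 0.45, 0.45, 0.45, 0.45]

```text
time_s: 19.57
ee_pos: [474.9, 133.1, 192.2]
ee_rot: [180.0, -0.0, 178.5]
force: [-0.2, -0.5, 0.0]
gripper_width: 40.9
gripper_force: 0.0
```

```bash
cat > ball.py <<'E'
from h import *
p=shot("wrist"); print(env.state()['ee_pos'],env.state()['ee_rot'])
hsv=cv2.cvtColor(np.ascontiguousarray(p['pixels']),cv2.COLOR_RGB2HSV)
m=cv2.inRange(hsv,(5,150,100),(20,255,255)); m[300:]=0; k,_,st,ce=cv2.connectedComponentsWithStats(m)
for i in range(1,k):
    if st[i,4]>100: print(st[i],np.round(ce[i]),np.round(atz(p,ce[i],88),1))
for r in spotter.landmark_of(p,'clamp_axis')[:2]: print('axis',r['position'],r['score'],np.round(atz(p,r['position'],88),1))
E
python3 ball.py
```

```text
[474.88280572 133.01997677 192.24819714] [ 1.79993500e+02 -1.27394903e-02  1.78555594e+02]
[303 233  26  26 372] [314. 245.] [475.4 132.9  88. ]
axis [315.0, 325.7] 0.72 [544.7 131.6  88. ]
```

>>> apply_moves:
  delta_pos:
    - [0, 0, -0.3]
    - [0, 0, -0.5]
    - [0, 0, -0.7]
    - [0, 0, -0.85]
    - [0, 0, -0.96]
    - [0, 0, -0.96]
    - [0, 0, -0.96]
    - [0, 0, -0.96]
  rot:
    - [0, 0, 0]
    - [0, 0, 0]
    - [0, 0, 0]
    - [0, 0, 0]
    - [0, 0, 0]
    - [0, 0, 0]
    - [0, 0, 0]
    - [0, 0, 0]
  hand: [0.45, 0.45, 0.45, 0.45, 0.45, 0.33, 0.33, 0.33]
  newtons: 6

```text
time_s: 20.33
ee_pos: [475.7, 133.1, 78.0]
ee_rot: [180.0, 0.1, 178.7]
force: [0.2, 0.1, 0.1]
gripper_width: 30.4
gripper_force: 0.0
```

>>> apply_moves:
  delta_pos:
    - [0.005, 0.063, 0]
    - [0.017, 0.126, 0]
    - [0.036, 0.187, 0]
    - [0.062, 0.244, 0]
    - [0.093, 0.299, 0]
    - [0.132, 0.351, 0]
    - [0.175, 0.397, 0]
    - [0.175, 0.397, 0]
  rot:
    - [0, 0, -0.075]
    - [0, 0, -0.15]
    - [0, 0, -0.225]
    - [0, 0, -0.3]
    - [0, 0, -0.374]
    - [0, 0, -0.449]
    - [0, 0, -0.524]
    - [0, 0, -0.524]
  hand: [0.33, 0.33, 0.33, 0.33, 0.33, 0.33, 0.33, 0.33]

```text
time_s: 21.0
ee_pos: [497.4, 181.6, 78.5]
ee_rot: [179.8, 0.1, 133.6]
force: [0.0, -0.1, -0.3]
gripper_width: 30.2
gripper_force: 0.0
```

>>> apply_moves:
  delta_pos:
    - [0.048, 0.042, 0]
    - [0.101, 0.077, 0]
    - [0.158, 0.107, 0]
    - [0.217, 0.129, 0]
    - [0.278, 0.146, 0]
    - [0.341, 0.155, 0]
    - [0.404, 0.157, 0]
    - [0.404, 0.157, 0]
  rot:
    - [0, 0, -0.075]
    - [0, 0, -0.15]
    - [0, 0, -0.225]
    - [0, 0, -0.3]
    - [0, 0, -0.374]
    - [0, 0, -0.449]
    - [0, 0, -0.524]
    - [0, 0, -0.524]
  hand: [0.33, 0.33, 0.33, 0.33, 0.33, 0.33, 0.33, 0.33]

```text
time_s: 21.67
ee_pos: [545.3, 199.7, 78.1]
ee_rot: [179.9, -0.1, 88.7]
force: [0.9, 0.5, -0.8]
gripper_width: 30.2
gripper_force: 0.0
```

>>> apply_moves:
  delta_pos:
    - [0, 0, 0]
    - [0, 0, 0]
    - [0, 0, 0]
    - [0, 0, 0]
    - [0, 0, 0]
    - [0, 0, 0]
  rot:
    - [0, 0, 0]
    - [0, 0, 0]
    - [0, 0, 0]
    - [0, 0, 0]
    - [0, 0, 0]
    - [0, 0, 0]
  hand: [0.2, 0.2, 0.2, 0.2, 0.2, 0.2]
  newtons: 6

```text
time_s: 22.17
ee_pos: [544.1, 199.7, 77.5]
ee_rot: [180.0, -0.0, 88.7]
force: [-4.4, 1.8, 3.6]
gripper_width: 21.3
gripper_force: 6.0
```

>>> apply_moves:
  delta_pos:
    - [0, 0, 0]
    - [0, 0, 0]
    - [0, 0, 0]
    - [0, 0, 0.3]
    - [0, 0, 0.6]
    - [0, 0, 1]
    - [0, 0, 1]
    - [0, 0, 1]
    - [0, 0, 1]
  rot:
    - [0, 0, 0]
    - [0, 0, 0]
    - [0, 0, 0]
    - [0, 0, 0]
    - [0, 0, 0]
    - [0, 0, 0]
    - [0, 0, 0]
    - [0, 0, 0]
    - [0, 0, 0]
  hand: [0.5, 0.5, 0.5, 0.5, 0.5, 1, 1, 1, 1]

```text
time_s: 22.92
ee_pos: [544.4, 199.1, 196.8]
ee_rot: [180.0, 0.0, 88.7]
force: [-1.0, 0.1, -1.3]
gripper_width: 69.6
gripper_force: 0.0
```

>>> apply_moves:
  delta_pos:
    - [0, -0.9, 0]
    - [0, -0.9, 0]
    - [0, -0.9, 0]
    - [0, -0.9, 0]
    - [0, -0.9, 0]
    - [0, -0.9, 0]
  rot:
    - [0, 0, 0]
    - [0, 0, 0]
    - [0, 0, 0]
    - [0, 0, 0]
    - [0, 0, 0]
    - [0, 0, 0]
  hand: [1, 1, 1, 1, 1, 1]

```text
time_s: 23.42
ee_pos: [543.8, 91.7, 195.6]
ee_rot: [-179.8, -0.0, 88.7]
force: [-0.1, 0.1, 0.3]
gripper_width: 91.3
gripper_force: 0.0
```

```bash
python3 ball.py
python3 - <<'E'
from h import *
p=shot("wrist"); save(p,'w8.png')
o=np.zeros((480,800,3),np.uint8)
o[:,:480]=cv2.resize(p['pixels'][40:280,240:480,::-1],(480,480),interpolation=cv2.INTER_CUBIC)
u=proj(p,[592,86,9]).astype(int);o[:320,480:]=cv2.resize(p['pixels'][u[1]-20:u[1]+20,u[0]-20:u[0]+20,::-1],(320,320),interpolation=cv2.INTER_NEAREST)
cv2.imwrite('pics/m8.png',o)
E
```

```text
[543.93383432  92.13533064 195.92011445] [-1.79881968e+02 -3.81191741e-03  8.87430011e+01]
[299  83  27  27 430] [313.  96.] [542.9 201.4  88. ]
[295 286  40   5 167] [314. 288.] [540.5  54.2  88. ]
axis [317.2, 194.8] 0.86 [544.7 130.5  88. ]
```

View pics/m8.png

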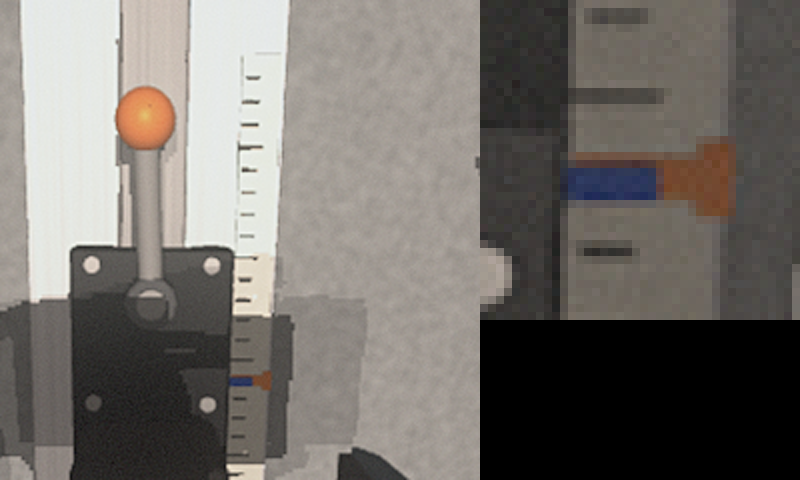

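Pointer on the clip at crop (610,180), lever at (145,118) lies along the rail: reader is locked on the mark. Now go to the parcel.

>>> apply_moves:
  delta_pos:
    - [-0.12, -0.9, 0.5]
    - [-0.12, -0.9, 0.5]
    - [-0.12, -0.9, 0.5]
    - [-0.12, -0.9, 0.5]
  rot:
    - [0, 0, 0]
    - [0, 0, 0]
    - [0, 0, 0]
    - [0, 0, 0]
  hand: [1, 1, 1, 1]

```text
time_s: 23.9
ee_pos: [531.4, -20.7, 261.1]
ee_rot: [179.6, 0.2, 88.5]
force: [0.6, -0.5, -0.2]
gripper_width: 91.5
gripper_force: 0.0
```

>>> apply_moves:
  delta_pos:
    - [-0.12, -0.9, 0]
    - [-0.12, -0.9, 0]
    - [-0.12, -0.9, 0]
    - [-0.12, -0.9, 0]
  rot:
    - [0, 0, 0]
    - [0, 0, 0]
    - [0, 0, 0]
    - [0, 0, 0]
  hand: [1, 1, 1, 1]

```text
time_s: 24.23
ee_pos: [515.3, -127.5, 256.6]
ee_rot: [-180.0, 0.1, 88.5]
force: [-0.2, -0.1, 0.2]
gripper_width: 91.3
gripper_force: 0.0
```

>>> apply_moves:
  delta_pos:
    - [-0.12, -0.9, 0]
    - [-0.12, -0.9, 0]
    - [-0.12, -0.9, 0]
    - [-0.12, -0.9, 0]
  rot:
    - [0, 0, 0]
    - [0, 0, 0]
    - [0, 0, 0]
    - [0, 0, 0]
  hand: [1, 1, 1, 1]

```text
time_s: 24.57
ee_pos: [501.3, -235.2, 256.4]
ee_rot: [-180.0, 0.1, 88.6]
force: [0.6, 0.8, -0.1]
gripper_width: 91.5
gripper_force: 0.0
```

>>> apply_moves:
  delta_pos:
    - [-0.12, -0.9, 0]
    - [-0.12, -0.9, 0]
    - [-0.12, -0.9, 0]
    - [-0.12, -0.9, 0]
  rot:
    - [0, 0, 0]
    - [0, 0, 0]
    - [0, 0, 0]
    - [0, 0, 0]
  hand: [1, 1, 1, 1]

```text
time_s: 24.9
ee_pos: [487.2, -343.1, 256.1]
ee_rot: [-180.0, 0.1, 88.6]
force: [-0.1, 0.5, 0.3]
gripper_width: 91.2
gripper_force: 0.0
```

>>> apply_moves:
  delta_pos:
    - [-0.12, -0.9, 0]
    - [-0.12, -0.9, 0]
    - [-0.12, -0.9, 0]
    - [-0.12, -0.9, 0]
    - [-0.12, -0.9, 0]
    - [-0.12, -0.9, 0]
  rot:
    - [0, 0, 0]
    - [0, 0, 0]
    - [0, 0, 0]
    - [0, 0, 0]
    - [0, 0, 0]
    - [0, 0, 0]
  hand: [1, 1, 1, 1, 1, 1]

```text
time_s: 25.4
ee_pos: [473.5, -446.2, 256.8]
ee_rot: [-180.0, -0.1, 88.8]
force: [-0.5, 0.9, -0.2]
gripper_width: 91.2
gripper_force: 0.0
```

```bash
cat > par.py <<'E'
from h import *
p=shot("wrist"); print(env.state()['ee_pos'],env.state()['ee_rot'])
save(p,'par.png')
for q in('parcel_center','label'):
    for r in spotter.landmark_of(p,q)[:3]: print(q,np.round(r['position']),round(r['score'],2),np.round(atz(p,r['position'],35),1))
hsv=cv2.cvtColor(np.ascontiguousarray(p['pixels']),cv2.COLOR_RGB2HSV)
m=cv2.inRange(hsv,(3,190,120),(16,255,255)); m[290:]=0
k,lab,st,ce=cv2.connectedComponentsWithStats(m)
for i in range(1,k):
    if st[i,4]>300:
        pts=np.argwhere(lab==i)[:,::-1]
        W=np.array([atz(p,u,70)[:2] for u in pts],np.float32)
        (c,sz,a)=cv2.minAreaRect(W); b=cv2.boxPoints((c,sz,a)); e=max((b[1]-b[0],b[2]-b[1]),key=np.linalg.norm); e=e*np.sign(e[1])
        print('tape',np.round(ce[i]),st[i],np.round(c,1),np.round(sz,1),'parcel yaw',np.degrees(np.arctan2(-e[0],e[1])))
E
python3 par.py
```

```text
[ 473.46226842 -446.14001565  257.10181041] [ 1.79991066e+02 -8.21132562e-02  8.88360064e+01]
label [292. 286.] 0.93 [ 443.1 -525.5   35. ]
label [330. 143.] 0.57 [ 488.7 -367.2   35. ]
```

View pics/par.png

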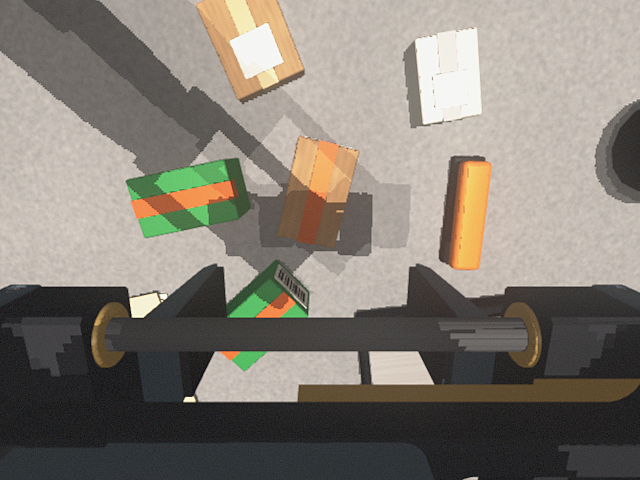

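Wrist view: the brown parcel's top corners are about (304,135), (359,149), (332,247) and (277,237). The green cartons are at (186,198) and (265,310).

Run:
```python
from h import *
p=shot("wrist")
hsv=cv2.cvtColor(np.ascontiguousarray(p['pixels']),cv2.COLOR_RGB2HSV)
m=cv2.inRange(hsv,(4,90,50),(20,255,255)); m[:125]=0;m[255:]=0;m[:,:255]=0;m[:,380:]=0
k,lab,st,ce=cv2.connectedComponentsWithStats(cv2.morphologyEx(m,cv2.MORPH_CLOSE,np.ones((5,5))))
i=1+np.argmax(st[1:,4])
def ya(e): e=e*np.sign(e[1]); return np.degrees(np.arctan2(-e[0],e[1]))
def go(px):
    W=np.array([atz(p,u,70)[:2] for u in px],np.float32)
    c,sz,a=cv2.minAreaRect(W); b=cv2.boxPoints((c,sz,a)); e=max((b[1]-b[0],b[2]-b[1]),key=np.linalg.norm)
    print(np.round(c,1),np.round(sz,1),'yaw',ya(e))
print(st[i]); go(np.argwhere(lab==i)[:,::-1])
go([(304,135),(359,149),(332,247),(277,237)])
a=lambda u:atz(p,u,70)[:2]
print(ya(a((304,135))-a((277,237))),ya(a((359,149))-a((332,247))),ya(a((318,139))-a((296,241))),ya(a((341,144))-a((321,246))))
```

```text
[ 278  136   81  111 6105]
[ 474.3 -416. ] [101.3  59.3] yaw -14.466864
[ 474.1 -417.1] [103.4  56.7] yaw -15.412371
-17.02905310243627 -15.412360561038165 -13.710642358311867 -11.65707821924038
```

>>> apply_moves:
  delta_pos:
    - [0.007, 0.254, -0.3]
    - [0.007, 0.254, -0.6]
    - [0.007, 0.254, -0.9]
    - [0.007, 0.254, -1]
    - [0.007, 0.254, -1]
    - [0.007, 0.254, -1]
  rot:
    - [0, 0, -0.077]
    - [0, 0, -0.154]
    - [0, 0, -0.154]
    - [0, 0, -0.154]
    - [0, 0, -0.154]
    - [0, 0, -0.154]
  hand: [0.88, 0.88, 0.88, 0.88, 0.88, 0.88]

```text
time_s: 26.1
ee_pos: [473.5, -417.5, 137.3]
ee_rot: [-180.0, -0.0, 75.5]
force: [0.3, -0.4, 0.6]
gripper_width: 80.3
gripper_force: 0.0
```

>>> apply_moves:
  delta_pos:
    - [0, 0, -0.25]
    - [0, 0, -0.45]
    - [0, 0, -0.65]
    - [0, 0, -0.8]
    - [0, 0, -0.9]
    - [0, 0, -0.965]
    - [0, 0, -0.965]
    - [0, 0, -0.965]
    - [0, 0, -0.965]
  rot:
    - [0, 0, 0]
    - [0, 0, 0]
    - [0, 0, 0]
    - [0, 0, 0]
    - [0, 0, 0]
    - [0, 0, 0]
    - [0, 0, 0]
    - [0, 0, 0]
    - [0, 0, 0]
  hand: [0.88, 0.88, 0.88, 0.88, 0.88, 0.88, 0.88, 0.88, 0.88]

```text
time_s: 26.85
ee_pos: [474.1, -418.9, 23.0]
ee_rot: [179.8, 0.1, 75.5]
force: [0.1, -1.2, -0.2]
gripper_width: 80.2
gripper_force: 0.0
```

>>> apply_moves:
  delta_pos:
    - [0, 0, 0]
    - [0, 0, 0]
    - [0, 0, 0]
    - [0, 0, 0]
    - [0, 0, 0]
    - [0, 0, 0]
    - [0, 0, 0]
    - [0, 0, 0]
  rot:
    - [0, 0, 0]
    - [0, 0, 0]
    - [0, 0, 0]
    - [0, 0, 0]
    - [0, 0, 0]
    - [0, 0, 0]
    - [0, 0, 0]
    - [0, 0, 0]
  hand: [0.5, 0.5, 0.5, 0.5, 0.5, 0.5, 0.5, 0.5]
  newtons: 30

```text
time_s: 27.52
ee_pos: [473.8, -418.5, 22.0]
ee_rot: [179.9, 0.0, 75.5]
force: [1.7, 0.4, 4.2]
gripper_width: 60.1
gripper_force: 30.0
```

>>> apply_moves:
  delta_pos:
    - [0, 0, 0.05]
    - [0, 0, 0.15]
    - [0, 0, 0.3]
    - [0, 0, 0.45]
    - [0, 0, 0.6]
    - [0, 0, 0.75]
    - [0, 0, 0.85]
    - [0, 0, 0.9]
    - [0, 0, 0.9]
  rot:
    - [0, 0, 0]
    - [0, 0, 0]
    - [0, 0, 0]
    - [0, 0, 0]
    - [0, 0, 0]
    - [0, 0, 0]
    - [0, 0, 0]
    - [0, 0, 0]
    - [0, 0, 0]
  hand: [0.5, 0.5, 0.5, 0.5, 0.5, 0.5, 0.5, 0.5, 0.5]
  newtons: 35

```text
time_s: 28.27
ee_pos: [473.3, -418.4, 130.8]
ee_rot: [179.9, 0.1, 75.5]
force: [0.4, 0.0, -3.9]
gripper_width: 59.9
gripper_force: 35.0
```

>>> apply_moves:
  delta_pos:
    - [0.02, 0.08, 0]
    - [0.05, 0.22, 0]
    - [0.08, 0.38, 0]
    - [0.11, 0.54, 0]
    - [0.145, 0.7, 0]
    - [0.178, 0.863, 0]
  rot:
    - [0, 0, 0.026]
    - [0, 0, 0.051]
    - [0, 0, 0.077]
    - [0, 0, 0.103]
    - [0, 0, 0.128]
    - [0, 0, 0.154]
  hand: [0.5, 0.5, 0.5, 0.5, 0.5, 0.5]

```text
time_s: 28.77
ee_pos: [493.9, -312.1, 128.2]
ee_rot: [-179.9, -0.1, 88.9]
force: [0.6, 0.5, -3.2]
gripper_width: 59.6
gripper_force: 35.0
```

>>> apply_moves:
  delta_pos:
    - [0.035, 0.17, 0]
    - [0.07, 0.34, 0]
    - [0.105, 0.51, 0]
    - [0.14, 0.68, 0]
    - [0.178, 0.863, 0]
  rot:
    - [0, 0, 0]
    - [0, 0, 0]
    - [0, 0, 0]
    - [0, 0, 0]
    - [0, 0, 0]
  hand: [0.5, 0.5, 0.5, 0.5, 0.5]

```text
time_s: 29.18
ee_pos: [515.0, -208.8, 128.3]
ee_rot: [-179.9, -0.1, 88.8]
force: [-0.1, 0.1, -3.5]
gripper_width: 59.6
gripper_force: 35.0
```

>>> apply_moves:
  delta_pos:
    - [0.035, 0.17, 0]
    - [0.07, 0.34, 0]
    - [0.105, 0.51, 0]
    - [0.14, 0.66, 0]
    - [0.16, 0.78, 0]
    - [0.17, 0.84, 0]
    - [0.178, 0.863, 0]
    - [0.178, 0.863, 0]
    - [0.178, 0.863, 0]
  rot:
    - [0, 0, 0]
    - [0, 0, 0]
    - [0, 0, 0]
    - [0, 0, 0]
    - [0, 0, 0]
    - [0, 0, 0]
    - [0, 0, 0]
    - [0, 0, 0]
    - [0, 0, 0]
  hand: [0.5, 0.5, 0.5, 0.5, 0.5, 0.5, 0.5, 0.5, 0.5]

```text
time_s: 29.93
ee_pos: [536.9, -107.7, 129.1]
ee_rot: [-180.0, 0.0, 88.7]
force: [0.2, 0.2, -4.4]
gripper_width: 59.9
gripper_force: 35.0
```

>>> apply_moves:
  delta_pos:
    - [0, 0, -0.05]
    - [0, 0, -0.15]
    - [0, 0, -0.25]
    - [0, 0, -0.35]
    - [0, 0, -0.43]
    - [0, 0, -0.475]
    - [0, 0, -0.475]
    - [0, 0, -0.475]
    - [0, 0, -0.475]
  rot:
    - [0, 0, 0]
    - [0, 0, 0]
    - [0, 0, 0]
    - [0, 0, 0]
    - [0, 0, 0]
    - [0, 0, 0]
    - [0, 0, 0]
    - [0, 0, 0]
    - [0, 0, 0]
  hand: [0.5, 0.5, 0.5, 0.5, 0.5, 0.5, 0.5, 0.5, 0.5]

```text
time_s: 30.68
ee_pos: [537.8, -107.7, 72.9]
ee_rot: [179.9, 0.0, 88.7]
force: [0.7, 0.1, -3.6]
gripper_width: 59.9
gripper_force: 35.0
```

Run:
```python
from h import *
w=shot("wrist");t=shot("top");s=shot("side"); st=env.state(); print(st['ee_pos'],st['ee_rot'],st['force'],st['gripper_width'])
for n,p in dict(w=w,t=t,s=s).items():
  for q in('window','reader','parcel_center','label'):
    for r in spotter.landmark_of(p,q)[:2]: print(n,q,np.round(r['position'],1),round(r['score'],2),np.round(atz(p,r['position'],86),1))
P=[(538,-105.5,121)]
o=np.zeros((480,800,3),np.uint8)
def c(p,cen,r):
    u=proj(p,cen).astype(int); return p['pixels'][max(u[1]-r,0):u[1]+r,u[0]-r:u[0]+r,::-1]
o[:400,:400]=cv2.resize(c(s,(540,-40,86),60),(400,400),interpolation=cv2.INTER_CUBIC)
o[:300,400:]=cv2.resize(w['pixels'][...,::-1],(400,300))
cv2.imwrite('pics/m9.png',o)
```

```text
[ 537.74846604 -107.52787257   73.03834773] [1.79915986e+02 1.78202659e-02 8.87142175e+01] [-0.14033322 -0.21696391 -3.1912731 ] 59.97186424124333
w label [319.2 195.7] 0.89 [540.  -54.3  86. ]
t window [260.4 238.6] 0.71 [541.5  20.1  86. ]
t reader [247.7 239.8] 0.84 [538.2  48.3  86. ]
t parcel_center [454.5 335.4] 0.87 [ 339.2 -405.9   86. ]
t parcel_center [515.2 306.6] 0.8 [ 403.  -540.3   86. ]
t label [460.3 356.9] 0.89 [ 295.  -416.4   86. ]
t label [496.  289.8] 0.58 [ 438.4 -500.7   86. ]
s window [296.8 209.5] 0.59 [536.1  22.2  86. ]
s reader [294.1 200.5] 0.64 [548.9  63.7  86. ]
s reader [418.1 325.7] 0.54 [ 586.9 -502.1   86. ]
s parcel_center [367.8 388. ] 0.93 [ 388.8 -582.8   86. ]
s parcel_center [322.8 234. ] 0.7 [ 549.9 -109.2   86. ]
s label [299.2 369.8] 0.94 [ 281.2 -469.2   86. ]
s label [368.9 369.7] 0.9 [ 416.4 -545.7   86. ]
```

View pics/m9.png

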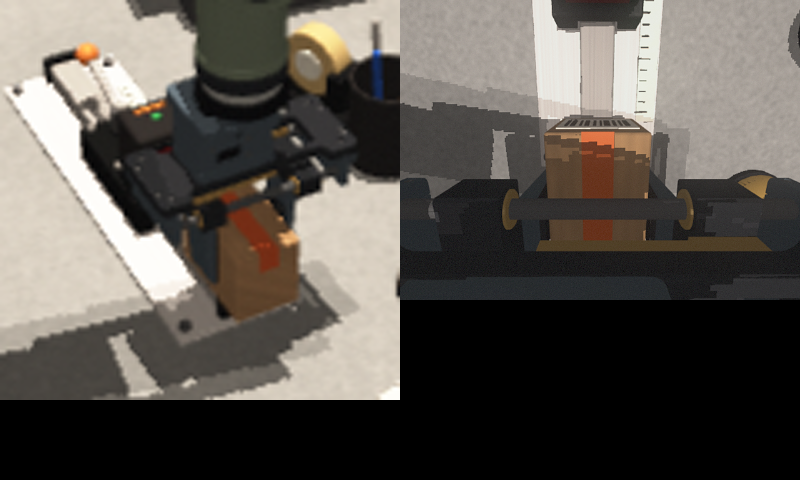

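The label faces the window squarely and is centred on the rail. It sits at window height, about 8 cm away, with the parcel steady in the grip.

```bash
python3 -c "
from workcell import env
print(env.state()['qvel'].round(1)); print(env.job_done())"
```

```text
[-0.1 -0.   0.1 -0.   0.1  0. ]
the job is handed in; nothing more can be done
None
```

I handed the job in after about 31 s of robot time: the reader is locked with its pointer about 0.5 mm from the middle of the orange clip, and the gripper holds the brown orange-taped parcel still and level, its label square to the red window at window height, about 78 mm away; the lever is 1–2° off the rail line, and nothing else on the counter was moved.

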